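# Stroke-test the grout syringes and reject the clogged one

## Robot

A 7-joint arm with a two-finger parallel gripper is mounted at the origin on the work surface. World frame = base frame: x ahead of the robot, y to its left, z up, the work surface at z = 0. Lengths are in m, angles in rad, forces in N, time in s.
With the tool pointing down it reaches from about 0.425 to 0.875 m from the base axis. Payload 8.4 kg.
Tool frame: the origin (TCP) lies midway between the tips of the shut fingers; the grasp point (between the pads) lies 19 mm behind it (manip.grasp_offset is the distance from the TCP to the grasp point, in m); z points along the fingers, y is the direction in which the jaws open and shut (so a half turn about z gives the same grasp; the last joint's range is limited). The gripper opens to 85 mm and grips with 20 to 120 N. Pads are 22 mm wide; open, the fingers measure 114 mm over their backs; the gripper's body (76 mm by 85 mm) begins 54 mm behind the grasp point. The pads swing forward as they close: fully open they stand 13 mm farther back than shut.
Start: joints at [-1.336, 0.333, 0.04, 1.465, -0.013, 1.343, -0.059], TCP at [0.213, 0.614, 0.231] pointing down, gripper open.
Joint ranges: [-2.58, 2.58], [-0.38, 2.09], [-1.3, 1.39], [0.25, 2.4], [-1.5, 4.64], [0.08, 2.09], [-2.65, 2.65]. Speed limits (rad/s): [2.22, 2.22, 2.79, 2.79, 3.14, 3.14, 3.14].

## Interface

Orientations are given as a unit quaternion [x, y, z, w].
In Python, from bench import sensors, vision, manip, look_for, silhouettes gives the robot as it stands. The module is installed in compiled form; this text tells all that it offers.
- The arm moves only by the tool apply_moves, never from a script. Its argument "increments" is a list of rows, each an object of numbers: "dx", "dy", "dz": the shift along the tool's x, y, z in mm; "wx", "wy", "wz": the turn, a rotation vector about the tool's x, y, z in degrees. A call has exactly 10 rows; each row shifts and turns the pose as measured when the row begins, along the tool's axes as they then stand; what a row does not reach is not made up. A row lasts 1/8 s, in which the tool goes at most 62.5 mm and 10.7 degrees, less where a joint would pass 70% of its speed; a pose out of reach is approached as far as the arm can. A call with a gripper value outside its range is refused whole. "claw" is the closure, from 0 (fully open) to 1 (shut), set as the call begins (left out, the last holds). The fingers move at their own pace and stop on an object; "grip_force" is the grip in N (left out, the last holds). Time passes only in rows, so rows that do not move let the fingers close, or fill a call up. It gives the time, the measured TCP pose, the force and the opening at its end, in the units of the state.
- sensors.get_obs(): the state, without advancing time (a new reading comes with each control period).
- vision.snapshot(name): name is "scene" or "top" or "wrist"; returns a dict with "pixels" (480x640x3 uint8, blue, green, red), "range_z" (480x640 float32, m along the optical axis (not along the pixel's ray), 0 where there is no reading), "K" (3x3 intrinsics, pixels), "R" (3x3) and "t" (3): a world point X has camera coordinates R X + t. Camera axes: x right, y down, z forward; pixel columns grow to the right and rows downward; lengths in m; the calibration is good to about 2 mm. A picture is of the moment at which its call begins.
- manip.finish_job(): hands the job in, once; it reports no verdict.
Trained networks look in the newest picture that a camera, given by its name, has taken for a name from the list of things; names that differ only in an ending like _2 or _b are one class to them, and where a whole thing is asked for, a point or a joint stands for the part that bears it (a point fixed in the world has none). Each returns a list of dicts, best first, with "p" (0 to 1); they miss things now and then, are a little off and sometimes report something else, mostly with a low value. They report only what shows in the picture. A call takes as long as a camera call. They do not tell look-alikes from the thing itself.
- look_for(label, camera): "xy" ([column, row] in pixels, amid what is visible of it).
- silhouettes(label, camera): "mask" (480x640 bool, what is visible of it) and "xy" ([column, row] in pixels, amid what is visible of it).
The state is a dict: "time": time; "joints": joint angles; "dq": joint speeds; "tau": joint torques, N m; "tool_pos": TCP position; "ee_rot": TCP orientation; "contact_force": force on the tool from outside, world axes, zero at the start; "moment": the same for the moment, N m; "opening": opening from 0.0 (shut) to 1.0 (fully open).
Only numpy, scipy, OpenCV 4.12 (cv2) and the standard library are available. Lean on these libraries where they do the work, as an engineer would, in place of code of your own. Each camera call takes 0.05 s, during which the arm holds its last target. There are 200 camera calls.

## Task

Test the three washed grout syringes in the wooden rack by pressing each plunger gently down: two run freely and must be left fully home, upright in their places, but one is clogged and its resistance climbs partway. Stop as soon as it climbs, never force it, and with its plunger left about where it stopped lift that syringe out and set it down gently, standing in the square steel reject pot. Leave everything else where it is.

Things in the scene. Friction and masses are not known exactly. Their poses are not given: they have to be found in the camera images.
- rack: Fixed wooden block, 80 x 270 x 50 mm high, with three round wells in a row along its y axis, 85 mm apart, 33 mm wide and 45 mm deep. Origin: centre of its underside; z up. It stands at any small yaw. No colour marks any syringe.
- rack_hole0 (a point): Centre of the mouth of the rack's well number 1 (y = +85 mm in the rack's frame), in the rack's top face, 50 mm above the table. Syringe 1 belongs here.
- rack_hole1 (a point): Centre of the mouth of the rack's well number 2 (y = 0 mm in the rack's frame), in the rack's top face, 50 mm above the table. Syringe 2 belongs here.
- rack_hole2 (a point): Centre of the mouth of the rack's well number 3 (y = -85 mm in the rack's frame), in the rack's top face, 50 mm above the table. Syringe 3 belongs here.
- syringe_1: White syringe, loose, upright in its well, 60 g. Opaque barrel 30 mm across, 68 mm tall; above it a grip collar 40 mm across, 12 mm tall (68 to 80 mm above the foot). Flat foot. Origin: centre of the foot; z up through the plunger. In the well the foot stands 5 mm above the table.
- thumb_1 (a point): Centre of the top face of the thumb disc (28 mm across, 5 mm thick) on the plunger of syringe 1: 45 mm above the collar's top when fully drawn out, 7 mm at the hard stop. Press straight down on it.
- plunger_1 (a joint): How far plunger 1 is pressed in, m: 0 fully drawn out, 0.038 the hard stop; home is 31.5 mm or more. Starts at 0 to 6 mm. A sound plunger slides at a steady 3 to 4 N to 33 mm, where it meets an end cushion (1.8 N more per mm), and stays home when left. Over 20 N on any plunger, also at its stop, is damage.
- syringe_2: Same as syringe_1. Lift a syringe by its collar, from above, a finger on either side; the plunger then stands between the fingers.
- thumb_2 (a point): Centre of the top face of the thumb disc (28 mm across, 5 mm thick) on the plunger of syringe 2: 45 mm above the collar's top when fully drawn out, 7 mm at the hard stop. Press straight down on it.
- plunger_2 (a joint): How far plunger 2 is pressed in, m: 0 fully drawn out, 0.038 the hard stop; home is 31.5 mm or more. Starts at 0 to 6 mm. As plunger_1. A clogged one slides as easily at first, then meets a springy plug somewhere from 17 to 22 mm of the stroke, where the force climbs by some 1.8 N per mm; it never gets home.
- syringe_3: Same as syringe_1. All three look alike, and any one of them may be the clogged one.
- thumb_3 (a point): Centre of the top face of the thumb disc (28 mm across, 5 mm thick) on the plunger of syringe 3: 45 mm above the collar's top when fully drawn out, 7 mm at the hard stop. Press straight down on it.
- plunger_3 (a joint): How far plunger 3 is pressed in, m: 0 fully drawn out, 0.038 the hard stop; home is 31.5 mm or more. Starts at 0 to 6 mm. As plunger_1. Pressing until about 8 to 12 N tells home from clogged by how deep it then stands.
- pot: Reject pot: fixed, square, open, plain steel, 58 x 58 mm outside, 50 x 50 mm inside, 50 mm high, floor 4 mm thick. Origin: centre of its underside. It stands on the left or the right of the rack. A syringe stands in it with its collar (72 to 84 mm above the table) clear of the rim.
- cup: Bystander: white round cup, 72 mm across, 75 mm high, with brushes standing in it to 150 mm; on the other side of the rack from the pot. Loose. Origin: on its underside.
- brush: Bystander: brush, 160 mm long, lying beyond and right of the rack. Loose.
- knife: Bystander: palette knife lying beyond the rack. Loose.
- jar: Bystander: jar, 64 mm across, 75 mm high, beyond the rack. Loose. Origin: on its underside.
- bottle: Bystander: bottle, 52 mm across, 110 mm high, beyond and left of the rack. Loose. Origin: on its underside.
- bowl: Bystander: bowl of glass tiles, 80 mm across, 28 mm high, beyond and left of the rack. Loose. Origin: on its underside.
There are look-alikes about, which are no part of the job. What is shaped like the syringe_3 but pink is not meant. Leave any blue look-alike of the syringe_2 alone.

How it is judged:
At the end, for the whole second after the job is handed in: Two syringes seated upright in their own wells (within 6 mm, 0.12 rad), plungers in at least 31.5 of 38 mm; the third at rest on the floor of the reject pot (tilt under 0.5 rad), its plunger pressed to where it jams and left there (14 to 31 mm) (((value of joint plunger_1 between 0.014 and 0.031 m and horizontal distance between syringe_1 and pot below 0.022 m and z of syringe_1 in the frame of pot below 0.012 m and angle between syringe_1's own z axis and vertical below 0.5 rad and linear speed of syringe_1 below 0.03 m/s and value of joint each of plunger_2, plunger_3 above 0.0315 m and z of each of syringe_2, syringe_3 in the frame of rack below 0.01 m and horizontal distance between syringe_2 and rack_hole1 below 0.006 m and angle between each of syringe_2, syringe_3's own z axis and vertical below 0.12 rad and horizontal distance between syringe_3 and rack_hole2 below 0.006 m) or (value of joint plunger_2 between 0.014 and 0.031 m and horizontal distance between syringe_2 and pot below 0.022 m and z of syringe_2 in the frame of pot below 0.012 m and angle between syringe_2's own z axis and vertical below 0.5 rad and linear speed of syringe_2 below 0.03 m/s and value of joint each of plunger_1, plunger_3 above 0.0315 m and z of each of syringe_1, syringe_3 in the frame of rack below 0.01 m and horizontal distance between syringe_1 and rack_hole0 below 0.006 m and angle between each of syringe_1, syringe_3's own z axis and vertical below 0.12 rad and horizontal distance between syringe_3 and rack_hole2 below 0.006 m) or (value of joint plunger_3 between 0.014 and 0.031 m and horizontal distance between syringe_3 and pot below 0.022 m and z of syringe_3 in the frame of pot below 0.012 m and angle between syringe_3's own z axis and vertical below 0.5 rad and linear speed of syringe_3 below 0.03 m/s and value of joint each of plunger_1, plunger_2 above 0.0315 m and z of each of syringe_1, syringe_2 in the frame of rack below 0.01 m and horizontal distance between syringe_1 and rack_hole0 below 0.006 m and angle between each of syringe_1, syringe_2's own z axis and vertical below 0.12 rad and horizontal distance between syringe_2 and rack_hole1 below 0.006 m))); the robot touches nothing.
It fails at once if a plunger pressed with more than 20 N (contact force between any of plunger_1_c0, plunger_2_c0, plunger_3_c0 and the fingers above 20 N or contact force between any of plunger_1_c0, plunger_2_c0, plunger_3_c0 and the arm above 20 N).
It fails at once if a syringe dropped or thrown into the reject pot (faster than 0.6 m/s) ((horizontal distance between syringe_1 and pot below 0.03 m and height (world z) of syringe_1 below 0.06 m and linear speed of syringe_1 above 0.6 m/s) or (horizontal distance between syringe_2 and pot below 0.03 m and height (world z) of syringe_2 below 0.06 m and linear speed of syringe_2 above 0.6 m/s) or (horizontal distance between syringe_3 and pot below 0.03 m and height (world z) of syringe_3 below 0.06 m and linear speed of syringe_3 above 0.6 m/s)).
It fails at once if a bystander shifted by more than 30 mm (distance of any of cup, brush, knife, jar, bottle, bowl from where it was at the start of the episode above 0.03 m).
It also fails if it takes over 72 s, if anything falls off the work surface, if the arm or the gripper's body presses on something with over 40 N, if the wrist force passes 120 N, or if a joint passes its speed limit or range.

## Working session

There is one attempt and no reset: what is moved stays moved. The work goes in short steps, Python scripts to look and compute and a tool call to move; the robot and the scene stay as the last step left them, time stands still between calls to the robot, and variables do not carry over. Pictures are saved under pics/ and viewed, about 8 in all and at most 12, crops included, and the job is handed in when it is done.

Besides the shell and the picture viewer there is one more tool, called as name(argument=value, ...) on one line, values as JSON. apply_moves: Moves the arm, as the interface text tells. Its arguments: {"type":"object","properties":{"increments":{"type":"array","items":{"type":"object","properties":{"dx":{"type":"number"},"dy":{"type":"number"},"dz":{"type":"number"},"wx":{"type":"number"},"wy":{"type":"number"},"wz":{"type":"number"}}}},"claw":{"type":"number"},"grip_force":{"type":"number"}},"required":["increments"]}

```bash
mkdir -p pics
cat > h.py <<'E'
import numpy as np, cv2
from bench import sensors, vision, manip, look_for, silhouettes
def world(s,u,v,z):
    K,R,t=s["K"],s["R"],s["t"]; d=np.stack([(u-K[0,2])/K[0,0],(v-K[1,2])/K[1,1],np.ones_like(u,dtype=float)],-1)*np.asarray(z)[...,None]
    return (d-t)@R
def cloud(s):
    v,u=np.mgrid[0:480,0:640]; return world(s,u.astype(float),v,s["range_z"])
E
python3 - <<'E'
from h import *
o=sensors.get_obs(); print({k:np.round(v,3) for k,v in o.items()}, manip.grasp_offset)
for c in ("scene","top"):
    s=vision.snapshot(c); cv2.imwrite(f"pics/{c}0.png",s["pixels"]); P=cloud(s)
    print(c, np.round(-s["R"].T@s["t"],3))
    for l in ("rack","syringe_1","thumb_1","pot","cup"):
        for r in silhouettes(l,c)[:6]:
            m=r["mask"]&(s["range_z"]>0); q=P[m]
            if len(q)==0: continue
            top=q[q[:,2]>np.percentile(q[:,2],98)-.006]
            print(l,round(r["p"],2),np.round(r["xy"]),"med",np.round(np.median(q,0),3),"topmean",np.round(top.mean(0),3),"mid",np.round((top.min(0)+top.max(0))/2,3), "bgr",s["pixels"][m].mean(0).round())
E
```

```text
{'time': np.float64(0.0), 'joints': array([-1.336,  0.334,  0.04 ,  1.466, -0.013,  1.343, -0.058]), 'dq': array([-0.   ,  0.001, -0.001, -0.001,  0.   ,  0.001, -0.002]), 'tau': array([ 1.0000e-03, -6.5851e+01,  1.3660e+00, -4.0559e+01,  1.7000e-02,
        1.2000e-02, -0.0000e+00]), 'tool_pos': array([0.213, 0.614, 0.23 ]), 'ee_rot': array([ 0.166,  0.986, -0.001, -0.   ]), 'contact_force': array([0.394, 0.122, 0.012]), 'moment': array([0.054, 0.016, 0.021]), 'opening': np.float64(0.999)} 0.0187
scene [1.066 0.289 0.986]
rack 0.81 [362. 236.] med [0.535 0.048 0.048] topmean [0.525 0.038 0.05 ] mid [0.52  0.027 0.088] bgr [31. 55. 85.]
syringe_1 0.92 [355. 212.] med [0.521 0.03  0.084] topmean [0.517 0.029 0.128] mid [0.517 0.028 0.127] bgr [83. 86. 88.]
syringe_1 0.82 [388. 240.] med [0.54  0.112 0.085] topmean [0.536 0.11  0.128] mid [0.536 0.11  0.129] bgr [81. 84. 86.]
syringe_1 0.81 [241. 207.] med [ 0.62  -0.172  0.078] topmean [ 0.615 -0.177  0.125] mid [ 0.615 -0.177  0.125] bgr [ 75.  63. 116.]
syringe_1 0.7 [333. 273.] med [0.647 0.057 0.078] topmean [0.642 0.054 0.124] mi
[... 2098 characters left out ...]
6] topmean [ 0.495 -0.052  0.126] mid [ 0.495 -0.052  0.127] bgr [105. 104. 104.]
thumb_1 0.55 [400. 238.] med [ 0.613 -0.172  0.126] topmean [ 0.614 -0.173  0.127] mid [ 0.613 -0.173  0.127] bgr [124. 101. 191.]
thumb_1 0.54 [284. 220.] med [0.638 0.056 0.126] topmean [0.64  0.056 0.127] mid [0.64  0.055 0.127] bgr [152.  68.  31.]
thumb_1 0.53 [298. 286.] med [0.515 0.032 0.13 ] topmean [0.515 0.032 0.13 ] mid [0.515 0.032 0.131] bgr [114. 114. 115.]
pot 0.75 [462. 296.] med [ 0.515 -0.321  0.021] topmean [ 0.513 -0.314  0.051] mid [ 0.513 -0.314  0.053] bgr [107. 116. 111.]
cup 0.6 [160. 301.] med [0.485 0.319 0.045] topmean [0.471 0.323 0.146] mid [0.469 0.318 0.146] bgr [ 97. 110. 113.]
```

View pics/top0.png

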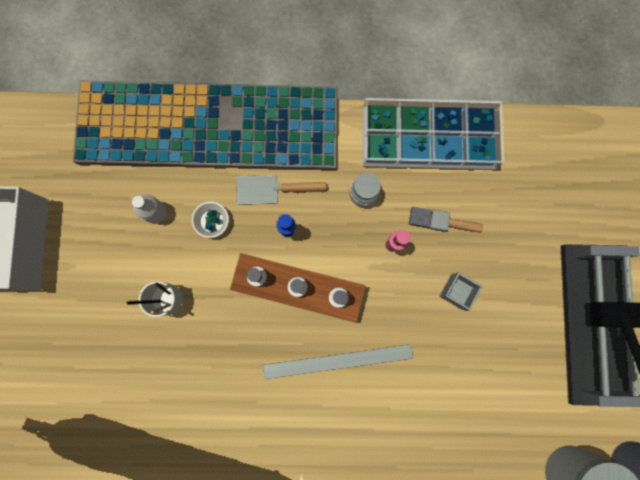

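View pics/scene0.png

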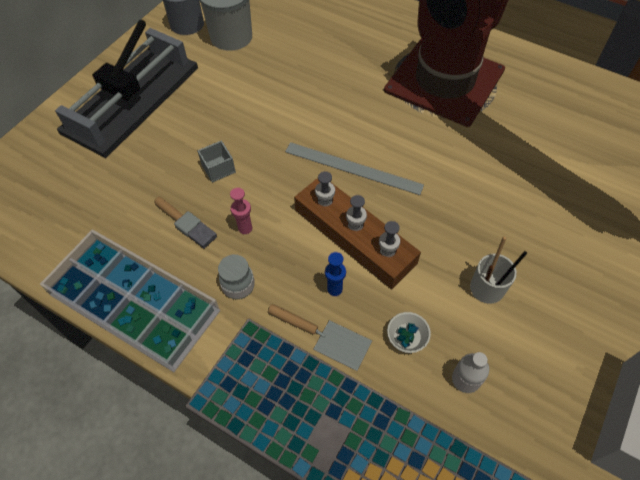

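Run:
```python
from h import *
from scipy.spatial.transform import Rotation as Rn
s=vision.snapshot("top"); P=cloud(s)
m=(abs(P[...,2]-.05)<.006)
r=m&(P[...,0]>.44)&(P[...,0]<.59)&(P[...,1]>-.14)&(P[...,1]<.2)
print("rack",cv2.minAreaRect((P[r][:,:2]*1000).astype(np.float32)))
r=m&(P[...,0]>.46)&(P[...,0]<.56)&(P[...,1]>-.37)&(P[...,1]<-.26)
print("pot",cv2.minAreaRect((P[r][:,:2]*1000).astype(np.float32)))
for c in ("top",):
  for x,y in ((.535,.112),(.515,.03),(.4955,-.053)):
    d=np.hypot(P[...,0]-x,P[...,1]-y)
    a=(d<.03)&(P[...,2]>.11); print("thumb",np.round((P[a].min(0)+P[a].max(0))/2,4),np.round(P[a].mean(0),4),a.sum())
    a=(d<.04)&(abs(P[...,2]-.085)<.006); print(" collar",np.round((P[a].min(0)+P[a].max(0))/2,4),cv2.minEnclosingCircle((P[a][:,:2]*1000).astype(np.float32)),np.median(P[a][:,2]))
o=sensors.get_obs(); print(np.round(Rn.from_quat(o["ee_rot"]).as_matrix(),3))
```

```text
rack ((515.2406005859375, 31.132064819335938), (270.5897216796875, 80.0880355834961), 76.54251861572266)
pot ((514.1520385742188, -315.388671875), (59.53142166137695, 59.01694869995117), 59.53770065307617)
thumb [0.5346 0.1137 0.1319] [0.5347 0.1136 0.1314] 163
 collar [0.5354 0.1145 0.0857] ((534.8760986328125, 113.96686553955078), 19.886655807495117) 0.0866410877020869
thumb [0.5151 0.0312 0.1305] [0.515  0.0312 0.1303] 165
 collar [0.515  0.0319 0.0849] ((515.0961303710938, 31.125513076782227), 19.891830444335938) 0.08668103965599705
thumb [ 0.4958 -0.0514  0.1257] [ 0.4953 -0.0514  0.126 ] 163
 collar [ 0.4947 -0.0506  0.0851] ((495.4185485839844, -51.36333084106445), 19.774675369262695) 0.08631431409655406
[[-0.945  0.328 -0.   ]
 [ 0.328  0.945  0.   ]
 [ 0.    -0.    -1.   ]]
```

The top picture shows the rack at about (300,288) with three white syringes at (254,276), (298,287) and (340,297). The pot is at (462,291), the cup at (160,300), and the pink and blue look-alikes stand beyond the rack. The scene picture agrees. I'll move above syringe 1 with the fingers shut.

apply_moves(increments=[{"dx": -46, "dy": -37, "wz": -0.6}, {"dx": -46, "dy": -37, "wz": -0.6}, {"dx": -46, "dy": -37, "wz": -0.6}, {"dx": -46, "dy": -37, "wz": -0.6}, {"dx": -46, "dy": -37, "wz": -0.6}, {"dx": -46, "dy": -37, "wz": -0.6}, {"dx": -46, "dy": -37, "wz": -0.6}, {"dx": -46, "dy": -37, "wz": -0.6}, {"dx": -46, "dy": -37, "wz": -0.6}, {"dx": -46, "dy": -37, "wz": -0.6}], claw=1, grip_force=30)

```text
validation failed for argument at $.in...
```

```bash
cat >> h.py <<'E'
from scipy.spatial.transform import Rotation as Rn
TG={"1":(.5348,.1138,.130),"2":(.5151,.0311,.129),"3":(.4954,-.0514,.1245),"pot":(.5142,-.3154,.1)}
def go(k):
    o=sensors.get_obs(); M=Rn.from_quat(o["ee_rot"]).as_matrix(); p=o["tool_pos"]
    print("t",o["time"],"p",np.round(p,4),"F",np.round(o["contact_force"],2),"open",round(float(o["opening"]),3),"yaw_y",np.round(np.degrees(np.arctan2(M[1,1],M[0,1])),1),"tilt",np.round(np.degrees(np.arccos(-M[2,2])),2))
    print("to",k,"tool mm",np.round(M.T@(np.array(TG[k])-p)*1000,1))
E
python3 -c "
from h import *
go('1')"
```

```text
t 0.65 p [0.2129 0.6141 0.2313] F [ 0.13 -1.03  0.07] open 1.0 yaw_y 70.9 tilt 0.0
to 1 tool mm [-468.  -367.2  101.3]
```

apply_moves(increments=[{"dx": -46, "dy": -37, "dz": 0, "wx": 0, "wy": 0, "wz": -0.6}, {"dx": -46, "dy": -37, "dz": 0, "wx": 0, "wy": 0, "wz": -0.6}, {"dx": -46, "dy": -37, "dz": 0, "wx": 0, "wy": 0, "wz": -0.6}, {"dx": -46, "dy": -37, "dz": 0, "wx": 0, "wy": 0, "wz": -0.6}, {"dx": -46, "dy": -37, "dz": 0, "wx": 0, "wy": 0, "wz": -0.6}, {"dx": -46, "dy": -37, "dz": 0, "wx": 0, "wy": 0, "wz": -0.6}, {"dx": -46, "dy": -37, "dz": 0, "wx": 0, "wy": 0, "wz": -0.6}, {"dx": -46, "dy": -37, "dz": 0, "wx": 0, "wy": 0, "wz": -0.6}, {"dx": -46, "dy": -37, "dz": 0, "wx": 0, "wy": 0, "wz": -0.6}, {"dx": -46, "dy": -37, "dz": 0, "wx": 0, "wy": 0, "wz": -0.6}], claw=1, grip_force=30)

```text
time: 1.9
tool_pos: [0.5582, 0.1206, 0.2319]
ee_rot: [0.108, 0.994, 0.003, 0.001]
contact_force: [1.6, 0.5, 0.1]
opening: 0.002
```

```bash
python3 -c "
from h import *
go('1')"
```

```text
t 1.9 p [0.5582 0.1206 0.2319] F [1.59 0.53 0.08] open 0.002 yaw_y 77.6 tilt 0.38
to 1 tool mm [ 21.6 -12.3 101.8]
```

apply_moves(increments=[{"dx": 7, "dy": -4, "dz": 14, "wx": 0, "wy": 0, "wz": 0}, {"dx": 7, "dy": -4, "dz": 14, "wx": 0, "wy": 0, "wz": 0}, {"dx": 7, "dy": -4, "dz": 14, "wx": 0, "wy": 0, "wz": 0}, {"dx": 0, "dy": 0, "dz": 14, "wx": 0, "wy": 0, "wz": 0}, {"dx": 0, "dy": 0, "dz": 14, "wx": 0, "wy": 0, "wz": 0}, {"dx": 0, "dy": 0, "dz": 14, "wx": 0, "wy": 0, "wz": 0}, {"dx": 0, "dy": 0, "dz": 0, "wx": 0, "wy": 0, "wz": 0}, {"dx": 0, "dy": 0, "dz": 0, "wx": 0, "wy": 0, "wz": 0}, {"dx": 0, "dy": 0, "dz": 0, "wx": 0, "wy": 0, "wz": 0}, {"dx": 0, "dy": 0, "dz": 0, "wx": 0, "wy": 0, "wz": 0}])

```text
time: 3.15
tool_pos: [0.5359, 0.1121, 0.1438]
ee_rot: [0.109, 0.994, 0.003, 0.002]
contact_force: [0.3, -0.4, -0.4]
opening: 0.003
```

```bash
python3 -c "
from h import *
go('1')
s=vision.snapshot('scene'); cv2.imwrite('pics/s1.png',cv2.resize(s['pixels'][130:330,250:500],None,fx=3,fy=3))
go('1')"
```

```text
t 3.15 p [0.5359 0.1121 0.1438] F [ 0.3  -0.37 -0.36] open 0.003 yaw_y 77.5 tilt 0.43
to 1 tool mm [ 1.5  1.3 13.8]
t 3.2 p [0.5359 0.1121 0.1438] F [ 0.4   0.79 -0.19] open 0.001 yaw_y 77.5 tilt 0.43
to 1 tool mm [ 1.4  1.3 13.8]
```

View pics/s1.png

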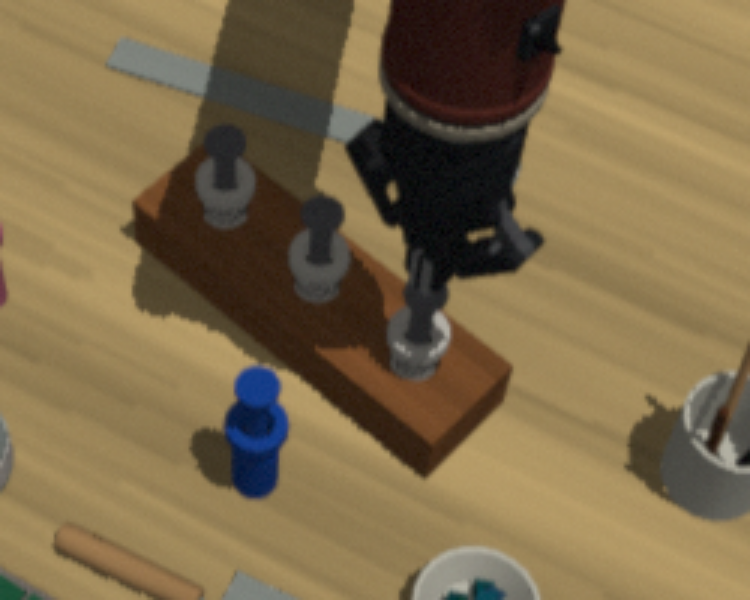

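Picture: the shut fingers sit over syringe 1's disc at crop (425,280). I'll press to about 18 mm in small rows.

apply_moves(increments=[{"dx": 1.4, "dy": 1.3, "dz": 4, "wx": 0, "wy": 0, "wz": 0}, {"dx": 0, "dy": 0, "dz": 4, "wx": 0, "wy": 0, "wz": 0}, {"dx": 0, "dy": 0, "dz": 3, "wx": 0, "wy": 0, "wz": 0}, {"dx": 0, "dy": 0, "dz": 3, "wx": 0, "wy": 0, "wz": 0}, {"dx": 0, "dy": 0, "dz": 3, "wx": 0, "wy": 0, "wz": 0}, {"dx": 0, "dy": 0, "dz": 3, "wx": 0, "wy": 0, "wz": 0}, {"dx": 0, "dy": 0, "dz": 3, "wx": 0, "wy": 0, "wz": 0}, {"dx": 0, "dy": 0, "dz": 3, "wx": 0, "wy": 0, "wz": 0}, {"dx": 0, "dy": 0, "dz": 3, "wx": 0, "wy": 0, "wz": 0}, {"dx": 0, "dy": 0, "dz": 0, "wx": 0, "wy": 0, "wz": 0}])

```text
time: 4.45
tool_pos: [0.5353, 0.1141, 0.1134]
ee_rot: [0.109, 0.994, 0.003, 0.003]
contact_force: [-0.3, 0.6, 0.7]
opening: 0.002
```

apply_moves(increments=[{"dx": 0, "dy": 0, "dz": 0.6, "wx": 0, "wy": 0, "wz": 0}, {"dx": 0, "dy": 0, "dz": 0.6, "wx": 0, "wy": 0, "wz": 0}, {"dx": 0, "dy": 0, "dz": 0.6, "wx": 0, "wy": 0, "wz": 0}, {"dx": 0, "dy": 0, "dz": 0.6, "wx": 0, "wy": 0, "wz": 0}, {"dx": 0, "dy": 0, "dz": 0.6, "wx": 0, "wy": 0, "wz": 0}, {"dx": 0, "dy": 0, "dz": 0.6, "wx": 0, "wy": 0, "wz": 0}, {"dx": 0, "dy": 0, "dz": 0.6, "wx": 0, "wy": 0, "wz": 0}, {"dx": 0, "dy": 0, "dz": 0.6, "wx": 0, "wy": 0, "wz": 0}, {"dx": 0, "dy": 0, "dz": 0.6, "wx": 0, "wy": 0, "wz": 0}, {"dx": 0, "dy": 0, "dz": 0.6, "wx": 0, "wy": 0, "wz": 0}])

```text
time: 5.7
tool_pos: [0.5356, 0.1142, 0.1074]
ee_rot: [0.109, 0.994, 0.004, 0.003]
contact_force: [-1.2, -0.8, 2.8]
opening: -0.001
```

apply_moves(increments=[{"dx": 0, "dy": 0, "dz": 0.4, "wx": 0, "wy": 0, "wz": 0}, {"dx": 0, "dy": 0, "dz": 0.4, "wx": 0, "wy": 0, "wz": 0}, {"dx": 0, "dy": 0, "dz": 0.4, "wx": 0, "wy": 0, "wz": 0}, {"dx": 0, "dy": 0, "dz": 0.4, "wx": 0, "wy": 0, "wz": 0}, {"dx": 0, "dy": 0, "dz": 0.4, "wx": 0, "wy": 0, "wz": 0}, {"dx": 0, "dy": 0, "dz": 0.4, "wx": 0, "wy": 0, "wz": 0}, {"dx": 0, "dy": 0, "dz": 0.4, "wx": 0, "wy": 0, "wz": 0}, {"dx": 0, "dy": 0, "dz": 0.4, "wx": 0, "wy": 0, "wz": 0}, {"dx": 0, "dy": 0, "dz": 0.4, "wx": 0, "wy": 0, "wz": 0}, {"dx": 0, "dy": 0, "dz": 0.4, "wx": 0, "wy": 0, "wz": 0}])

```text
time: 6.95
tool_pos: [0.5356, 0.1142, 0.1031]
ee_rot: [0.109, 0.994, 0.004, 0.003]
contact_force: [-0.4, -0.7, 1.6]
opening: -0.0
```

apply_moves(increments=[{"dx": 0, "dy": 0, "dz": 0.6, "wx": 0, "wy": 0, "wz": 0}, {"dx": 0, "dy": 0, "dz": 0.6, "wx": 0, "wy": 0, "wz": 0}, {"dx": 0, "dy": 0, "dz": 0.6, "wx": 0, "wy": 0, "wz": 0}, {"dx": 0, "dy": 0, "dz": 0.6, "wx": 0, "wy": 0, "wz": 0}, {"dx": 0, "dy": 0, "dz": 0.6, "wx": 0, "wy": 0, "wz": 0}, {"dx": 0, "dy": 0, "dz": 0.6, "wx": 0, "wy": 0, "wz": 0}, {"dx": 0, "dy": 0, "dz": 0.6, "wx": 0, "wy": 0, "wz": 0}, {"dx": 0, "dy": 0, "dz": 0.6, "wx": 0, "wy": 0, "wz": 0}, {"dx": 0, "dy": 0, "dz": 0.6, "wx": 0, "wy": 0, "wz": 0}, {"dx": 0, "dy": 0, "dz": 0.6, "wx": 0, "wy": 0, "wz": 0}])

```text
time: 8.2
tool_pos: [0.5356, 0.1142, 0.0967]
ee_rot: [0.109, 0.994, 0.004, 0.003]
contact_force: [-0.4, -0.2, 4.1]
opening: 0.005
```

apply_moves(increments=[{"dx": 0, "dy": 0, "dz": 0.4, "wx": 0, "wy": 0, "wz": 0}, {"dx": 0, "dy": 0, "dz": 0.4, "wx": 0, "wy": 0, "wz": 0}, {"dx": 0, "dy": 0, "dz": 0.4, "wx": 0, "wy": 0, "wz": 0}, {"dx": 0, "dy": 0, "dz": 0.4, "wx": 0, "wy": 0, "wz": 0}, {"dx": 0, "dy": 0, "dz": 0.4, "wx": 0, "wy": 0, "wz": 0}, {"dx": 0, "dy": 0, "dz": 0.4, "wx": 0, "wy": 0, "wz": 0}, {"dx": 0, "dy": 0, "dz": 0, "wx": 0, "wy": 0, "wz": 0}, {"dx": 0, "dy": 0, "dz": 0, "wx": 0, "wy": 0, "wz": 0}, {"dx": 0, "dy": 0, "dz": 0, "wx": 0, "wy": 0, "wz": 0}, {"dx": 0, "dy": 0, "dz": 0, "wx": 0, "wy": 0, "wz": 0}])

```text
time: 9.45
tool_pos: [0.5365, 0.1145, 0.0953]
ee_rot: [0.109, 0.994, 0.004, 0.004]
contact_force: [-1.8, -0.1, 4.7]
opening: 0.002
```

apply_moves(increments=[{"dx": 0.3, "dy": 0, "dz": 0.7, "wx": 0, "wy": 0, "wz": 0}, {"dx": 0.3, "dy": 0, "dz": 0.7, "wx": 0, "wy": 0, "wz": 0}, {"dx": 0, "dy": 0, "dz": 0.7, "wx": 0, "wy": 0, "wz": 0}, {"dx": 0, "dy": 0, "dz": 0.7, "wx": 0, "wy": 0, "wz": 0}, {"dx": 0, "dy": 0, "dz": 0.7, "wx": 0, "wy": 0, "wz": 0}, {"dx": 0, "dy": 0, "dz": 0.7, "wx": 0, "wy": 0, "wz": 0}, {"dx": 0, "dy": 0, "dz": 0.7, "wx": 0, "wy": 0, "wz": 0}, {"dx": 0, "dy": 0, "dz": 0.7, "wx": 0, "wy": 0, "wz": 0}, {"dx": 0, "dy": 0, "dz": 0.7, "wx": 0, "wy": 0, "wz": 0}, {"dx": 0, "dy": 0, "dz": 0.7, "wx": 0, "wy": 0, "wz": 0}])

```text
time: 10.7
tool_pos: [0.5381, 0.115, 0.093]
ee_rot: [0.109, 0.994, 0.006, 0.006]
contact_force: [-3.3, -0.9, 10.9]
opening: 0.0
```

apply_moves(increments=[{"dx": 0, "dy": 0, "dz": -10, "wx": 0, "wy": 0, "wz": 0}, {"dx": 0, "dy": 0, "dz": -15, "wx": 0, "wy": 0, "wz": 0}, {"dx": 0, "dy": 0, "dz": -15, "wx": 0, "wy": 0, "wz": 0}, {"dx": 1, "dy": -5, "dz": -12, "wx": 0, "wy": 0, "wz": 0}, {"dx": 1, "dy": -20, "dz": 0, "wx": 0, "wy": 0, "wz": 0}, {"dx": 1, "dy": -22, "dz": 0, "wx": 0, "wy": 0, "wz": 0}, {"dx": 1, "dy": -22, "dz": 0, "wx": 0, "wy": 0, "wz": 0}, {"dx": 0, "dy": -18, "dz": 0, "wx": 0, "wy": 0, "wz": 0}, {"dx": 0, "dy": 0, "dz": 0, "wx": 0, "wy": 0, "wz": 0}, {"dx": 0, "dy": 0, "dz": 0, "wx": 0, "wy": 0, "wz": 0}])

```text
time: 11.95
tool_pos: [0.5117, 0.0222, 0.1461]
ee_rot: [0.111, 0.994, 0.005, 0.005]
contact_force: [-0.3, -0.0, -0.3]
opening: 0.002
```

```bash
cat >> h.py <<'E'
def tilt():
    M=Rn.from_quat(sensors.get_obs()["ee_rot"]).as_matrix(); d=M.T@np.array([0,0,-1.]); print("fix wx,wy deg",np.degrees(np.cross([0,0,1],d)).round(2))
def thumb(k,cam="top"):
    s=vision.snapshot(cam); P=cloud(s); x,y,_=TG[k]; d=np.hypot(P[...,0]-x,P[...,1]-y)
    for lo,hi,n in ((.088,.14,"thumb"),(.078,.090,"collar")):
        a=(d<.024)&(P[...,2]>lo)&(P[...,2]<hi); q=P[a]
        if len(q): print(k,n,len(q),np.round(q.mean(0),4),"topz",np.round(np.percentile(q[:,2],[50,90]),4))
E
python3 -c "
from h import *
go('2');tilt();thumb('1');thumb('1','scene')"
```

```text
t 11.95 p [0.5117 0.0222 0.1461] F [-0.3  -0.04 -0.3 ] open 0.002 yaw_y 77.3 tilt 0.84
to 2 tool mm [-1.2  9.3 17.2]
fix wx,wy deg [ 0.68  0.49 -0.  ]
1 thumb 32 [0.5348 0.1243 0.0955] topz [0.0963 0.0982]
1 collar 43 [0.5334 0.1278 0.0864] topz [0.0867 0.0882]
1 thumb 156 [0.5355 0.1102 0.0941] topz [0.0942 0.096 ]
1 collar 163 [0.5422 0.1122 0.0836] topz [0.0838 0.0861]
```

apply_moves(increments=[{"dx": -1, "dy": 5, "dz": 2, "wx": 0.7, "wy": 0.5, "wz": 0}, {"dx": 0, "dy": 4, "dz": 2, "wx": 0, "wy": 0, "wz": 0}, {"dx": 0, "dy": 0, "dz": 5, "wx": 0, "wy": 0, "wz": 0}, {"dx": 0, "dy": 0, "dz": 4, "wx": 0, "wy": 0, "wz": 0}, {"dx": 0, "dy": 0, "dz": 3, "wx": 0, "wy": 0, "wz": 0}, {"dx": 0, "dy": 0, "dz": 3, "wx": 0, "wy": 0, "wz": 0}, {"dx": 0, "dy": 0, "dz": 3, "wx": 0, "wy": 0, "wz": 0}, {"dx": 0, "dy": 0, "dz": 3, "wx": 0, "wy": 0, "wz": 0}, {"dx": 0, "dy": 0, "dz": 3, "wx": 0, "wy": 0, "wz": 0}, {"dx": 0, "dy": 0, "dz": 2, "wx": 0, "wy": 0, "wz": 0}])

```text
time: 13.3
tool_pos: [0.5158, 0.0335, 0.1146]
ee_rot: [0.109, 0.994, -0.0, 0.0]
contact_force: [-1.2, 1.0, 2.8]
opening: -0.001
```

```bash
python3 -c "
from h import *
go('2');tilt()"
```

```text
t 13.3 p [0.5158 0.0335 0.1146] F [-1.2   1.    2.79] open -0.001 yaw_y 77.5 tilt 0.04
to 2 tool mm [  0.1  -2.5 -14.4]
fix wx,wy deg [-0.04  0.01  0.  ]
```

Centred within 2.5 mm and at 15 mm depth. I'll continue slowly.

apply_moves(increments=[{"dx": 0, "dy": 0, "dz": 0.6, "wx": 0, "wy": 0, "wz": 0}, {"dx": 0, "dy": 0, "dz": 0.6, "wx": 0, "wy": 0, "wz": 0}, {"dx": 0, "dy": 0, "dz": 0.6, "wx": 0, "wy": 0, "wz": 0}, {"dx": 0, "dy": 0, "dz": 0.6, "wx": 0, "wy": 0, "wz": 0}, {"dx": 0, "dy": 0, "dz": 0.6, "wx": 0, "wy": 0, "wz": 0}, {"dx": 0, "dy": 0, "dz": 0.6, "wx": 0, "wy": 0, "wz": 0}, {"dx": 0, "dy": 0, "dz": 0.6, "wx": 0, "wy": 0, "wz": 0}, {"dx": 0, "dy": 0, "dz": 0.6, "wx": 0, "wy": 0, "wz": 0}, {"dx": 0, "dy": 0, "dz": 0.6, "wx": 0, "wy": 0, "wz": 0}, {"dx": 0, "dy": 0, "dz": 0.6, "wx": 0, "wy": 0, "wz": 0}])

```text
time: 14.55
tool_pos: [0.5172, 0.0338, 0.1101]
ee_rot: [0.109, 0.994, 0.0, 0.001]
contact_force: [-1.0, -0.1, 7.3]
opening: 0.003
```

apply_moves(increments=[{"dx": 0, "dy": 0, "dz": -7, "wx": 0, "wy": 0, "wz": 0}, {"dx": 0, "dy": 0, "dz": -12, "wx": 0, "wy": 0, "wz": 0}, {"dx": 0, "dy": 0, "dz": -14, "wx": 0, "wy": 0, "wz": 0}, {"dx": 1, "dy": -10, "dz": 0, "wx": 0, "wy": 0, "wz": 0}, {"dx": 1, "dy": -20, "dz": 0, "wx": 0, "wy": 0, "wz": 0}, {"dx": 1, "dy": -20, "dz": 0, "wx": 0, "wy": 0, "wz": 0}, {"dx": 0, "dy": -20, "dz": 0, "wx": 0, "wy": 0, "wz": 0}, {"dx": 0, "dy": -12, "dz": 0, "wx": 0, "wy": 0, "wz": 0}, {"dx": 0, "dy": 0, "dz": 0, "wx": 0, "wy": 0, "wz": 0}, {"dx": 0, "dy": 0, "dz": 0, "wx": 0, "wy": 0, "wz": 0}])

```text
time: 15.8
tool_pos: [0.4928, -0.0538, 0.144]
ee_rot: [0.111, 0.994, -0.0, 0.0]
contact_force: [-0.3, 0.4, -0.9]
opening: 0.003
```

```bash
python3 -c "
from h import *
go('3');tilt();thumb('2');thumb('2','scene')"
```

```text
t 15.8 p [ 0.4928 -0.0538  0.144 ] F [-0.33  0.36 -0.91] open 0.003 yaw_y 77.2 tilt 0.05
to 3 tool mm [-2.   2.9 19.5]
fix wx,wy deg [-0.01  0.05  0.  ]
2 thumb 192 [0.5151 0.0312 0.1081] topz [0.1115 0.1139]
2 collar 145 [0.5138 0.0302 0.0863] topz [0.0864 0.0884]
2 thumb 161 [0.5162 0.0276 0.1076] topz [0.1089 0.1112]
2 collar 185 [0.5213 0.0304 0.0834] topz [0.0838 0.086 ]
```

apply_moves(increments=[{"dx": -2, "dy": 3, "dz": 4, "wx": 0, "wy": 0, "wz": 0}, {"dx": 0, "dy": 0, "dz": 5, "wx": 0, "wy": 0, "wz": 0}, {"dx": 0, "dy": 0, "dz": 5, "wx": 0, "wy": 0, "wz": 0}, {"dx": 0, "dy": 0, "dz": 4, "wx": 0, "wy": 0, "wz": 0}, {"dx": 0, "dy": 0, "dz": 3, "wx": 0, "wy": 0, "wz": 0}, {"dx": 0, "dy": 0, "dz": 3, "wx": 0, "wy": 0, "wz": 0}, {"dx": 0, "dy": 0, "dz": 2, "wx": 0, "wy": 0, "wz": 0}, {"dx": 0, "dy": 0, "dz": 2, "wx": 0, "wy": 0, "wz": 0}, {"dx": 0, "dy": 0, "dz": 2, "wx": 0, "wy": 0, "wz": 0}, {"dx": 0, "dy": 0, "dz": 0.8, "wx": 0, "wy": 0, "wz": 0}])

```text
time: 17.15
tool_pos: [0.4966, -0.0495, 0.1117]
ee_rot: [0.11, 0.994, 0.0, 0.001]
contact_force: [-1.3, -0.0, 3.7]
opening: 0.005
```

apply_moves(increments=[{"dx": 0, "dy": 0, "dz": 0.6, "wx": 0, "wy": 0, "wz": 0}, {"dx": 0, "dy": 0, "dz": 0.6, "wx": 0, "wy": 0, "wz": 0}, {"dx": 0, "dy": 0, "dz": 0.6, "wx": 0, "wy": 0, "wz": 0}, {"dx": 0, "dy": 0, "dz": 0.6, "wx": 0, "wy": 0, "wz": 0}, {"dx": 0, "dy": 0, "dz": 0.6, "wx": 0, "wy": 0, "wz": 0}, {"dx": 0, "dy": 0, "dz": 0.6, "wx": 0, "wy": 0, "wz": 0}, {"dx": 0, "dy": 0, "dz": 0.6, "wx": 0, "wy": 0, "wz": 0}, {"dx": 0, "dy": 0, "dz": 0.6, "wx": 0, "wy": 0, "wz": 0}, {"dx": 0, "dy": 0, "dz": 0.6, "wx": 0, "wy": 0, "wz": 0}, {"dx": 0, "dy": 0, "dz": 0.6, "wx": 0, "wy": 0, "wz": 0}])

```text
time: 18.4
tool_pos: [0.4967, -0.0495, 0.1053]
ee_rot: [0.11, 0.994, 0.0, 0.001]
contact_force: [-1.0, 0.9, 4.3]
opening: -0.002
```

apply_moves(increments=[{"dx": 0, "dy": 0, "dz": 0.7, "wx": 0, "wy": 0, "wz": 0}, {"dx": 0, "dy": 0, "dz": 0.7, "wx": 0, "wy": 0, "wz": 0}, {"dx": 0, "dy": 0, "dz": 0.7, "wx": 0, "wy": 0, "wz": 0}, {"dx": 0, "dy": 0, "dz": 0.7, "wx": 0, "wy": 0, "wz": 0}, {"dx": 0, "dy": 0, "dz": 0.7, "wx": 0, "wy": 0, "wz": 0}, {"dx": 0, "dy": 0, "dz": 0.7, "wx": 0, "wy": 0, "wz": 0}, {"dx": 0, "dy": 0, "dz": 0.7, "wx": 0, "wy": 0, "wz": 0}, {"dx": 0, "dy": 0, "dz": 0.7, "wx": 0, "wy": 0, "wz": 0}, {"dx": 0, "dy": 0, "dz": 0.7, "wx": 0, "wy": 0, "wz": 0}, {"dx": 0, "dy": 0, "dz": 0.7, "wx": 0, "wy": 0, "wz": 0}])

```text
time: 19.65
tool_pos: [0.4967, -0.0495, 0.0978]
ee_rot: [0.11, 0.994, 0.0, 0.001]
contact_force: [-1.1, 0.7, 4.5]
opening: 0.002
```

apply_moves(increments=[{"dx": 0.2, "dy": 0, "dz": 0.7, "wx": 0, "wy": 0, "wz": 0}, {"dx": 0.2, "dy": 0, "dz": 0.7, "wx": 0, "wy": 0, "wz": 0}, {"dx": 0, "dy": 0, "dz": 0.7, "wx": 0, "wy": 0, "wz": 0}, {"dx": 0, "dy": 0, "dz": 0.7, "wx": 0, "wy": 0, "wz": 0}, {"dx": 0, "dy": 0, "dz": 0.6, "wx": 0, "wy": 0, "wz": 0}, {"dx": 0, "dy": 0, "dz": 0.6, "wx": 0, "wy": 0, "wz": 0}, {"dx": 0, "dy": 0, "dz": 0.6, "wx": 0, "wy": 0, "wz": 0}, {"dx": 0, "dy": 0, "dz": 0.6, "wx": 0, "wy": 0, "wz": 0}, {"dx": 0, "dy": 0, "dz": 0.6, "wx": 0, "wy": 0, "wz": 0}, {"dx": 0, "dy": 0, "dz": 0.6, "wx": 0, "wy": 0, "wz": 0}])

```text
time: 20.9
tool_pos: [0.4988, -0.0493, 0.0942]
ee_rot: [0.11, 0.994, 0.001, 0.003]
contact_force: [-3.7, 0.8, 9.0]
opening: -0.002
```

apply_moves(increments=[{"dx": 0, "dy": 0, "dz": -10, "wx": 0, "wy": 0, "wz": 0}, {"dx": 0, "dy": 0, "dz": -16, "wx": 0, "wy": 0, "wz": 0}, {"dx": 0, "dy": 0, "dz": -20, "wx": 0, "wy": 0, "wz": 0}, {"dx": 0, "dy": 10, "dz": -16, "wx": 0, "wy": 0, "wz": 0}, {"dx": 0, "dy": 20, "dz": 0, "wx": 0, "wy": 0, "wz": 0}, {"dx": 0, "dy": 20, "dz": 0, "wx": 0, "wy": 0, "wz": 0}, {"dx": 0, "dy": 20, "dz": 0, "wx": 0, "wy": 0, "wz": 0}, {"dx": 0, "dy": 8, "dz": 0, "wx": 0, "wy": 0, "wz": 0}, {"dx": 0, "dy": 0, "dz": 0, "wx": 0, "wy": 0, "wz": 0}, {"dx": 0, "dy": 0, "dz": 0, "wx": 0, "wy": 0, "wz": 0}])

```text
time: 22.15
tool_pos: [0.5163, 0.031, 0.163]
ee_rot: [0.11, 0.994, 0.001, 0.004]
contact_force: [0.4, 0.7, -0.3]
opening: 0.004
```

```bash
python3 -c "
from h import *
go('2');tilt();thumb('3');thumb('3','scene');thumb('1','scene')"
```

```text
t 22.15 p [0.5163 0.031  0.163 ] F [ 0.36  0.7  -0.25] open 0.004 yaw_y 77.4 tilt 0.51
to 2 tool mm [ 1.5 -0.3 34. ]
fix wx,wy deg [ 0.2   0.47 -0.  ]
3 thumb 77 [ 0.4969 -0.0592  0.0946] topz [0.0959 0.0978]
3 collar 58 [ 0.4964 -0.0632  0.0867] topz [0.0866 0.0892]
3 thumb 138 [ 0.4962 -0.0549  0.0933] topz [0.0932 0.0959]
3 collar 153 [ 0.5029 -0.0512  0.0833] topz [0.0833 0.0863]
1 thumb 158 [0.5353 0.1102 0.0938] topz [0.0938 0.0962]
1 collar 162 [0.5422 0.1118 0.0835] topz [0.0836 0.0863]
```

apply_moves(increments=[{"dx": 1.5, "dy": 0, "dz": 0, "wx": 0.2, "wy": 0.5, "wz": 0}, {"dx": 0, "dy": 0, "dz": 0, "wx": 0, "wy": 0, "wz": 0}, {"dx": 0, "dy": 0, "dz": 4, "wx": 0, "wy": 0, "wz": 0}, {"dx": 0, "dy": 0, "dz": 6, "wx": 0, "wy": 0, "wz": 0}, {"dx": 0, "dy": 0, "dz": 8, "wx": 0, "wy": 0, "wz": 0}, {"dx": 0, "dy": 0, "dz": 8, "wx": 0, "wy": 0, "wz": 0}, {"dx": 0, "dy": 0, "dz": 6, "wx": 0, "wy": 0, "wz": 0}, {"dx": 0, "dy": 0, "dz": 0, "wx": 0, "wy": 0, "wz": 0}, {"dx": 0, "dy": 0, "dz": 0, "wx": 0, "wy": 0, "wz": 0}, {"dx": 0, "dy": 0, "dz": 0, "wx": 0, "wy": 0, "wz": 0}], claw=0.2, grip_force=30)

```text
time: 23.55
tool_pos: [0.5144, 0.0304, 0.1282]
ee_rot: [0.111, 0.994, -0.0, -0.001]
contact_force: [-1.0, 1.1, 0.0]
opening: 0.797
```

```bash
python3 -c "
from h import *
go('2');tilt()
s=vision.snapshot('scene'); cv2.imwrite('pics/s2.png',cv2.resize(s['pixels'][130:330,250:500],None,fx=3,fy=3))"
```

```text
t 23.55 p [0.5144 0.0304 0.1282] F [-0.96  1.11  0.05] open 0.797 yaw_y 77.3 tilt 0.11
to 2 tool mm [-0.6  0.8 -0.8]
fix wx,wy deg [-0.03 -0.11  0.  ]
```

View pics/s2.png

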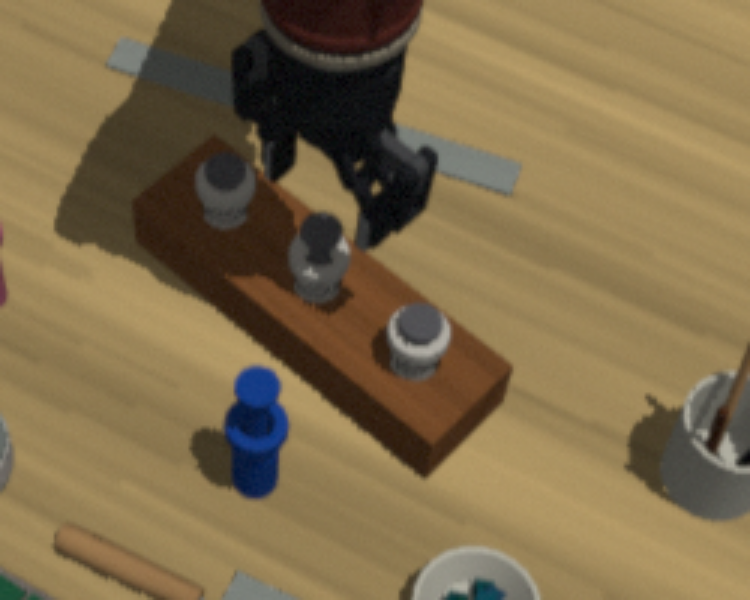

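Picture: plungers 1 (420,325) and 3 (225,170) are home, and plunger 2 (322,235) stands partway. The open fingers straddle it. Descending to the collar.

apply_moves(increments=[{"dx": -0.5, "dy": 0.8, "dz": 6, "wx": 0, "wy": 0, "wz": 0}, {"dx": 0, "dy": 0, "dz": 10, "wx": 0, "wy": 0, "wz": 0}, {"dx": 0, "dy": 0, "dz": 12, "wx": 0, "wy": 0, "wz": 0}, {"dx": 0, "dy": 0, "dz": 12, "wx": 0, "wy": 0, "wz": 0}, {"dx": 0, "dy": 0, "dz": 10, "wx": 0, "wy": 0, "wz": 0}, {"dx": 0, "dy": 0, "dz": 8, "wx": 0, "wy": 0, "wz": 0}, {"dx": 0, "dy": 0, "dz": 5, "wx": 0, "wy": 0, "wz": 0}, {"dx": 0, "dy": 0, "dz": 2, "wx": 0, "wy": 0, "wz": 0}, {"dx": 0, "dy": 0, "dz": 0, "wx": 0, "wy": 0, "wz": 0}, {"dx": 0, "dy": 0, "dz": 0, "wx": 0, "wy": 0, "wz": 0}])

```text
time: 24.85
tool_pos: [0.5149, 0.0311, 0.0585]
ee_rot: [0.111, 0.994, -0.0, -0.001]
contact_force: [-0.2, 0.0, -0.5]
opening: 0.801
```

```bash
python3 -c "
from h import *
go('2');tilt()"
```

```text
t 24.85 p [0.5149 0.0311 0.0585] F [-0.22  0.02 -0.47] open 0.801 yaw_y 77.3 tilt 0.12
to 2 tool mm [ -0.   -0.  -70.5]
fix wx,wy deg [-0.04 -0.11  0.  ]
```

Close on the collar.

apply_moves(increments=[{"dx": 0, "dy": 0, "dz": 1, "wx": 0, "wy": 0, "wz": 0}, {"dx": 0, "dy": 0, "dz": 0, "wx": 0, "wy": 0, "wz": 0}, {"dx": 0, "dy": 0, "dz": 0, "wx": 0, "wy": 0, "wz": 0}, {"dx": 0, "dy": 0, "dz": 0, "wx": 0, "wy": 0, "wz": 0}, {"dx": 0, "dy": 0, "dz": 0, "wx": 0, "wy": 0, "wz": 0}, {"dx": 0, "dy": 0, "dz": 0, "wx": 0, "wy": 0, "wz": 0}, {"dx": 0, "dy": 0, "dz": 0, "wx": 0, "wy": 0, "wz": 0}, {"dx": 0, "dy": 0, "dz": 0, "wx": 0, "wy": 0, "wz": 0}, {"dx": 0, "dy": 0, "dz": 0, "wx": 0, "wy": 0, "wz": 0}, {"dx": 0, "dy": 0, "dz": 0, "wx": 0, "wy": 0, "wz": 0}], claw=1, grip_force=40)

```text
time: 26.1
tool_pos: [0.5153, 0.0311, 0.058]
ee_rot: [0.111, 0.994, -0.0, -0.001]
contact_force: [-0.0, -1.0, -0.8]
opening: 0.444
```

apply_moves(increments=[{"dx": 0, "dy": 0, "dz": -4, "wx": 0, "wy": 0, "wz": 0}, {"dx": 0, "dy": 0, "dz": -8, "wx": 0, "wy": 0, "wz": 0}, {"dx": 0, "dy": 0, "dz": -12, "wx": 0, "wy": 0, "wz": 0}, {"dx": 0, "dy": 0, "dz": -15, "wx": 0, "wy": 0, "wz": 0}, {"dx": 0, "dy": 0, "dz": -18, "wx": 0, "wy": 0, "wz": 0}, {"dx": 0, "dy": 0, "dz": -18, "wx": 0, "wy": 0, "wz": 0}, {"dx": 0, "dy": 0, "dz": -18, "wx": 0, "wy": 0, "wz": 0}, {"dx": 0, "dy": 0, "dz": -15, "wx": 0, "wy": 0, "wz": 0}, {"dx": 0, "dy": 0, "dz": -7, "wx": 0, "wy": 0, "wz": 0}, {"dx": 0, "dy": 0, "dz": 0, "wx": 0, "wy": 0, "wz": 0}])

```text
time: 27.35
tool_pos: [0.516, 0.0309, 0.1832]
ee_rot: [0.111, 0.994, 0.001, 0.001]
contact_force: [-0.5, 0.9, -1.8]
opening: 0.446
```

```bash
python3 -c "
from h import *
go('pot');tilt()
s=vision.snapshot('scene'); cv2.imwrite('pics/s3.png',cv2.resize(s['pixels'][80:320,150:470],None,fx=2.4,fy=2.4))"
```

```text
t 27.35 p [0.516  0.0309 0.1832] F [-0.54  0.87 -1.75] open 0.446 yaw_y 77.3 tilt 0.17
to pot tool mm [ -74.4 -338.3   82.7]
fix wx,wy deg [ 0.11  0.13 -0.  ]
```

View pics/s3.png

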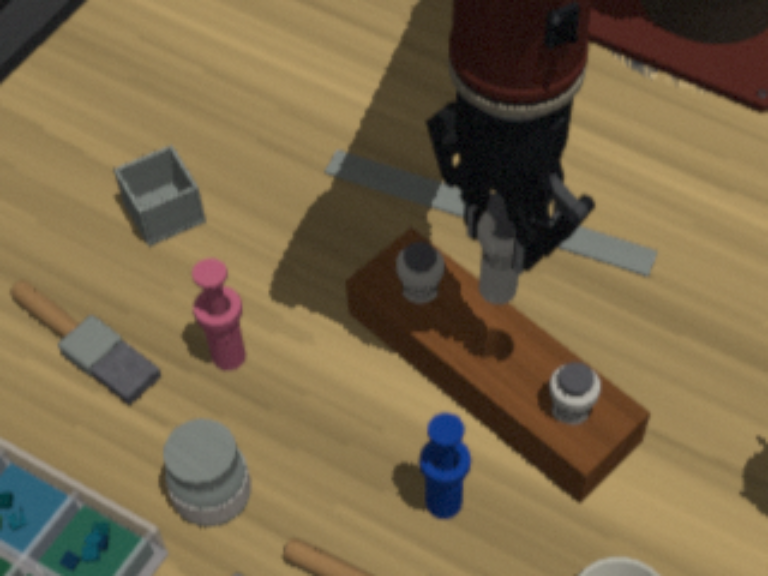

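Picture: syringe 2 is held upright above its well (497,260), the others are in place, and the pot is at (160,195). Moving to the pot.

apply_moves(increments=[{"dx": -5, "dy": -20, "dz": 0, "wx": 0, "wy": 0, "wz": 0}, {"dx": -9, "dy": -38, "dz": 0, "wx": 0, "wy": 0, "wz": 0}, {"dx": -9, "dy": -42, "dz": 0, "wx": 0, "wy": 0, "wz": 0}, {"dx": -9, "dy": -42, "dz": 0, "wx": 0, "wy": 0, "wz": 0}, {"dx": -9, "dy": -42, "dz": 0, "wx": 0, "wy": 0, "wz": 0}, {"dx": -9, "dy": -42, "dz": 0, "wx": 0, "wy": 0, "wz": 0}, {"dx": -9, "dy": -42, "dz": 0, "wx": 0, "wy": 0, "wz": 0}, {"dx": -7, "dy": -30, "dz": 0, "wx": 0, "wy": 0, "wz": 0}, {"dx": -4, "dy": -15, "dz": 0, "wx": 0, "wy": 0, "wz": 0}, {"dx": 0, "dy": 0, "dz": 0, "wx": 0, "wy": 0, "wz": 0}])

```text
time: 28.65
tool_pos: [0.5119, -0.297, 0.1746]
ee_rot: [0.109, 0.994, -0.0, -0.005]
contact_force: [0.2, 0.7, -1.1]
opening: 0.445
```

```bash
python3 -c "
from h import *
go('pot');tilt()"
```

```text
t 28.65 p [ 0.5119 -0.297   0.1746] F [ 0.24  0.73 -1.11] open 0.445 yaw_y 77.5 tilt 0.59
to pot tool mm [ -7.  -17.3  74.6]
fix wx,wy deg [-0.09 -0.59  0.  ]
```

apply_moves(increments=[{"dx": -4, "dy": -10, "dz": 0, "wx": 0, "wy": -0.6, "wz": 0}, {"dx": -3, "dy": -7, "dz": 3, "wx": 0, "wy": 0, "wz": 0}, {"dx": 0, "dy": 0, "dz": 6, "wx": 0, "wy": 0, "wz": 0}, {"dx": 0, "dy": 0, "dz": 9, "wx": 0, "wy": 0, "wz": 0}, {"dx": 0, "dy": 0, "dz": 9, "wx": 0, "wy": 0, "wz": 0}, {"dx": 0, "dy": 0, "dz": 7, "wx": 0, "wy": 0, "wz": 0}, {"dx": 0, "dy": 0, "dz": 4, "wx": 0, "wy": 0, "wz": 0}, {"dx": 0, "dy": 0, "dz": 0, "wx": 0, "wy": 0, "wz": 0}, {"dx": 0, "dy": 0, "dz": 0, "wx": 0, "wy": 0, "wz": 0}, {"dx": 0, "dy": 0, "dz": 0, "wx": 0, "wy": 0, "wz": 0}])

```text
time: 29.9
tool_pos: [0.5166, -0.3115, 0.1331]
ee_rot: [0.106, 0.994, 0.0, -0.0]
contact_force: [0.4, 0.1, -1.6]
opening: 0.44
```

```bash
python3 -c "
from h import *
go('pot');tilt()
s=vision.snapshot('scene'); cv2.imwrite('pics/s4.png',cv2.resize(s['pixels'][60:240,120:360],None,fx=3,fy=3))"
```

```text
t 29.9 p [ 0.5166 -0.3115  0.1331] F [ 0.41  0.09 -1.63] open 0.44 yaw_y 77.8 tilt 0.05
to pot tool mm [ 1.5 -4.4 33.1]
fix wx,wy deg [ 0.05 -0.01  0.  ]
```

View pics/s4.png

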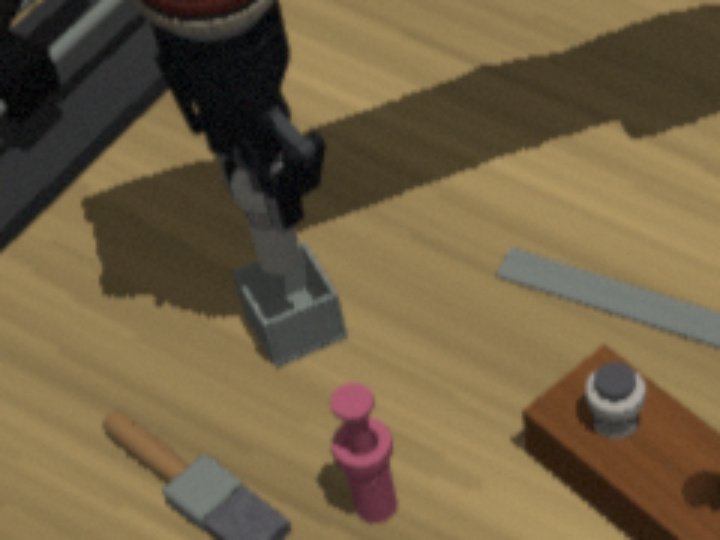

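Picture: the syringe hangs upright over the pot opening at (285,275). Lowering.

apply_moves(increments=[{"dx": 1, "dy": -4, "dz": 2, "wx": 0, "wy": 0, "wz": 0}, {"dx": 0, "dy": 0, "dz": 5, "wx": 0, "wy": 0, "wz": 0}, {"dx": 0, "dy": 0, "dz": 8, "wx": 0, "wy": 0, "wz": 0}, {"dx": 0, "dy": 0, "dz": 9, "wx": 0, "wy": 0, "wz": 0}, {"dx": 0, "dy": 0, "dz": 9, "wx": 0, "wy": 0, "wz": 0}, {"dx": 0, "dy": 0, "dz": 9, "wx": 0, "wy": 0, "wz": 0}, {"dx": 0, "dy": 0, "dz": 9, "wx": 0, "wy": 0, "wz": 0}, {"dx": 0, "dy": 0, "dz": 7, "wx": 0, "wy": 0, "wz": 0}, {"dx": 0, "dy": 0, "dz": 4, "wx": 0, "wy": 0, "wz": 0}, {"dx": 0, "dy": 0, "dz": 0, "wx": 0, "wy": 0, "wz": 0}])

```text
time: 31.2
tool_pos: [0.5144, -0.3152, 0.0661]
ee_rot: [0.106, 0.994, 0.001, -0.0]
contact_force: [-0.1, 0.2, -1.6]
opening: 0.447
```

```bash
python3 -c "
from h import *
go('pot');tilt()"
```

```text
t 31.2 p [ 0.5144 -0.3152  0.0661] F [-0.11  0.24 -1.59] open 0.447 yaw_y 77.8 tilt 0.08
to pot tool mm [  0.2  -0.2 -33.9]
fix wx,wy deg [ 0.06 -0.05  0.  ]
```

Foot now at about 13 mm. Lowering slowly by 9 mm.

apply_moves(increments=[{"dx": 0, "dy": 0, "dz": 1.5, "wx": 0, "wy": 0, "wz": 0}, {"dx": 0, "dy": 0, "dz": 1.5, "wx": 0, "wy": 0, "wz": 0}, {"dx": 0, "dy": 0, "dz": 1.5, "wx": 0, "wy": 0, "wz": 0}, {"dx": 0, "dy": 0, "dz": 1, "wx": 0, "wy": 0, "wz": 0}, {"dx": 0, "dy": 0, "dz": 1, "wx": 0, "wy": 0, "wz": 0}, {"dx": 0, "dy": 0, "dz": 0.5, "wx": 0, "wy": 0, "wz": 0}, {"dx": 0, "dy": 0, "dz": 0.5, "wx": 0, "wy": 0, "wz": 0}, {"dx": 0, "dy": 0, "dz": 0.5, "wx": 0, "wy": 0, "wz": 0}, {"dx": 0, "dy": 0, "dz": 0.5, "wx": 0, "wy": 0, "wz": 0}, {"dx": 0, "dy": 0, "dz": 0.3, "wx": 0, "wy": 0, "wz": 0}])

```text
time: 32.45
tool_pos: [0.515, -0.3155, 0.0576]
ee_rot: [0.106, 0.994, 0.0, 0.0]
contact_force: [-0.1, -0.3, -1.4]
opening: 0.443
```

apply_moves(increments=[{"dx": 0, "dy": 0, "dz": 0.4, "wx": 0, "wy": 0, "wz": 0}, {"dx": 0, "dy": 0, "dz": 0.4, "wx": 0, "wy": 0, "wz": 0}, {"dx": 0, "dy": 0, "dz": 0.4, "wx": 0, "wy": 0, "wz": 0}, {"dx": 0, "dy": 0, "dz": 0.4, "wx": 0, "wy": 0, "wz": 0}, {"dx": 0, "dy": 0, "dz": 0.4, "wx": 0, "wy": 0, "wz": 0}, {"dx": 0, "dy": 0, "dz": 0.4, "wx": 0, "wy": 0, "wz": 0}, {"dx": 0, "dy": 0, "dz": 0, "wx": 0, "wy": 0, "wz": 0}, {"dx": 0, "dy": 0, "dz": 0, "wx": 0, "wy": 0, "wz": 0}, {"dx": 0, "dy": 0, "dz": 0, "wx": 0, "wy": 0, "wz": 0}, {"dx": 0, "dy": 0, "dz": 0, "wx": 0, "wy": 0, "wz": 0}])

```text
time: 33.7
tool_pos: [0.5157, -0.3158, 0.057]
ee_rot: [0.106, 0.994, 0.001, 0.001]
contact_force: [-1.4, 1.4, 2.9]
opening: 0.444
```

Contact with the floor (+2.9 N). Releasing.

apply_moves(increments=[{"dx": 0, "dy": 0, "dz": 0, "wx": 0, "wy": 0, "wz": 0}, {"dx": 0, "dy": 0, "dz": 0, "wx": 0, "wy": 0, "wz": 0}, {"dx": 0, "dy": 0, "dz": 0, "wx": 0, "wy": 0, "wz": 0}, {"dx": 0, "dy": 0, "dz": 0, "wx": 0, "wy": 0, "wz": 0}, {"dx": 0, "dy": 0, "dz": 0, "wx": 0, "wy": 0, "wz": 0}, {"dx": 0, "dy": 0, "dz": 0, "wx": 0, "wy": 0, "wz": 0}, {"dx": 0, "dy": 0, "dz": 0, "wx": 0, "wy": 0, "wz": 0}, {"dx": 0, "dy": 0, "dz": 0, "wx": 0, "wy": 0, "wz": 0}, {"dx": 0, "dy": 0, "dz": 0, "wx": 0, "wy": 0, "wz": 0}, {"dx": 0, "dy": 0, "dz": 0, "wx": 0, "wy": 0, "wz": 0}], claw=0.15)

```text
time: 34.95
tool_pos: [0.5157, -0.3159, 0.0564]
ee_rot: [0.106, 0.994, 0.0, 0.001]
contact_force: [-0.2, 0.3, -1.1]
opening: 0.853
```

apply_moves(increments=[{"dx": 0, "dy": 0, "dz": -4, "wx": 0, "wy": 0, "wz": 0}, {"dx": 0, "dy": 0, "dz": -10, "wx": 0, "wy": 0, "wz": 0}, {"dx": 0, "dy": 0, "dz": -16, "wx": 0, "wy": 0, "wz": 0}, {"dx": 0, "dy": 0, "dz": -20, "wx": 0, "wy": 0, "wz": 0}, {"dx": 0, "dy": 0, "dz": -20, "wx": 0, "wy": 0, "wz": 0}, {"dx": 0, "dy": 0, "dz": -20, "wx": 0, "wy": 0, "wz": 0}, {"dx": 0, "dy": 0, "dz": -20, "wx": 0, "wy": 0, "wz": 0}, {"dx": 0, "dy": 0, "dz": -15, "wx": 0, "wy": 0, "wz": 0}, {"dx": 0, "dy": 0, "dz": 0, "wx": 0, "wy": 0, "wz": 0}, {"dx": 0, "dy": 0, "dz": 0, "wx": 0, "wy": 0, "wz": 0}])

```text
time: 36.2
tool_pos: [0.516, -0.3171, 0.1942]
ee_rot: [0.107, 0.994, -0.0, 0.004]
contact_force: [0.9, -0.7, -1.3]
opening: 0.851
```

```bash
python3 -c "
from h import *
go('pot');thumb('pot','scene');thumb('1','scene');thumb('3','scene');thumb('1','top');thumb('3','top')
s=vision.snapshot('scene'); cv2.imwrite('pics/s5.png',cv2.resize(s['pixels'][70:330,150:500],None,fx=2.2,fy=2.2))"
```

```text
t 36.2 p [ 0.516  -0.3171  0.1942] F [ 0.88 -0.68 -1.27] open 0.851 yaw_y 77.8 tilt 0.49
to pot tool mm [ 2.9  1.2 94.2]
pot thumb 138 [ 0.5176 -0.3179  0.1059] topz [0.1079 0.1104]
pot collar 170 [ 0.5207 -0.315   0.0828] topz [0.0827 0.0853]
1 thumb 156 [0.5357 0.1101 0.0943] topz [0.0943 0.0966]
1 collar 162 [0.542  0.1123 0.0835] topz [0.0839 0.0863]
3 thumb 135 [ 0.4961 -0.055   0.0936] topz [0.0937 0.0959]
3 collar 152 [ 0.5028 -0.0515  0.0838] topz [0.0841 0.0866]
1 thumb 191 [0.5352 0.1138 0.0952] topz [0.0963 0.0987]
1 collar 148 [0.5342 0.1123 0.0864] topz [0.0868 0.0885]
3 thumb 201 [ 0.4956 -0.0506  0.0944] topz [0.0954 0.0982]
3 collar 150 [ 0.4949 -0.05    0.0865] topz [0.0868 0.0891]
```

View pics/s5.png

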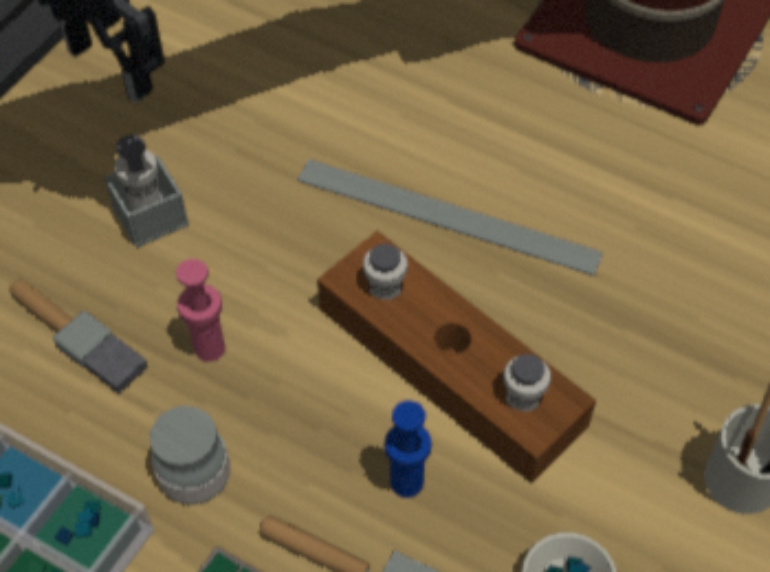

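Picture: syringe 2 stands upright in the pot (135,180). Syringes 1 (525,375) and 3 (385,265) are seated in the rack with plungers down, and the other things are where they were. Handing in.

```bash
python3 -c "
from h import *
print(manip.finish_job())"
```

```text
the job is handed in; nothing more can be done
None
```

Syringe 2 is the clogged one. It now stands in the reject pot, and syringes 1 and 3 are pressed home in their wells. I handed the job in at about 36 s; it reports no verdict.

- **Syringe 1:** the force stayed below about 4 N past 27 mm. I pressed on to 10.9 N, at about 37 mm. The cameras then put its plunger at about 33–35 mm, above the 31.5 mm needed.
- **Syringe 3:** the force stayed at about 4 N to 32 mm. I stopped at 9.0 N, at about 36 mm. The cameras then put its plunger at about 33–35 mm.
- **Syringe 2:** the force climbed from 2.8 N to 7.3 N by about 20 mm, so I stopped there, just short of the suggested 8–12 N. I lifted it by the collar and lowered it until the gripper felt the pot floor (2.9 N), then released it. Its thumb disc stood at the same height above the collar after the move as before it, at about 18–20 mm pressed in.

**Last checks:** the last picture shows syringe 2 upright in the pot, syringes 1 and 3 upright in their wells, and the gripper clear of everything. The bystanders and look-alikes in view look unmoved; the bottle and part of the bowl were outside that crop.

**Disagreement:** the two cameras differ by about 2 mm in height, within their calibration, and it does not change the outcome. No check failed.

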